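# Latch the instrument case

### The job

Fasten the dry case with its draw latch: bring the wire loop over the hooked keeper on the lid and down behind it, then press the lever down over centre until it lies flat and stays there by itself. The case stands under a low light bar, so work in at a slant; do not knock the light bar, and leave the lenses, boxes, bottle and dish around and on the case where they are.

Things in the scene. Friction and masses are not known exactly. Their poses are not given: they have to be found in the camera images.
- case: Grey instrument case with a black lid, fixed to the bench, lid already shut. 220 deep, 300 wide, 139 high. Origin on the bench straight below the latch; x points to its back, z up. The latch is in the middle of its sloping front: lever low, keeper high. Behind the slope the lid's top is flat, from x = 78 to 150.
- slope (a point): Point of the case's sloping front under the lever's pivot, 85 above the bench. The front is a plane that rises away from the robot at 35 degrees to the bench, from x = -70 (36 high) to x = +78 (139 high) in the case's frame.
- keeper: Steel hook on the lid, 12 wide. Origin: the seat, where the centre of the loop's crossbar belongs, 14 above the sloping face. Axes: x up the slope (away from the lever), y along the crossbar, z square out of the slope. Its wall stands from x = -8 to -3; behind it (+x) it is open, and the bar may lie anywhere down the wall from the lip to the face.
- keeper_lip (a point): Free top edge of the keeper's lip, at x = 1.5, z = 8 in the keeper's axes. The lip (z = 5 to 8) overhangs the wall. The crossbar must go over it (bar centre above z = 11), come down with its centre beyond x = 4.5, and is then drawn back towards -x under the lip against the wall.
- lever_pivot (a point): Axis of the lever's hinge, parallel to the keeper's y, at x = -48, z = 0 in the keeper's axes, 14 above the sloping face. Its own axes are parallel to the keeper's.
- lever (a joint): Lever angle, rad: 0 = flat (handle points down the slope, to the robot), 1.57 = square to the slope, 2.05 = stop, leaning to the keeper. Stays where left (0.045 N m) while the loop is slack. Hooked, the loop is tight from about 1.2 down; centre is near 0.4: let go below 0.3 its spring snaps the lever to 0, above 0.55 it springs back. Pressing takes 4 to 6 N at lever_tip.
- lever_tip (a point): Point on the handle 48 from the pivot, on the upper side (the side that faces the keeper when the handle stands up). The handle is a steel strip 22 wide, 5 thick, 58 long from the pivot, its end slightly upturned. x of this frame points from tip to pivot, z out of the upper side.
- loop (a joint): Angle of the wire loop on the lever, rad; the loop's angle above the keeper's +x direction is (loop + 0.117 - lever). Light friction (0.03 N m) holds it where it is left and also carries it along when the lever turns: a bar let go well behind the keeper lifts out over the lip as the lever is pressed, so draw it back against the wall, under the lip, before letting go.
- loop_pin (a point): Hinge pin of the loop, riding on the lever 20 from the pivot: with a = lever - 0.4 it lies at the pivot + (-20 cos a, 20 sin a) along the keeper's (x, z).
- loop_bar (a point): Middle of the loop's crossbar, a steel bar 6 thick and 44 long, 63.5 from the loop's pin. Two side wires, 5 thick, run from it to the pin at y = +-19, either side of the lever. The loop is sprung lengthwise (8 N per mm, up to 10 longer). x of this frame runs from the pin to the bar.
- loop_ball (a point): Centre of the loop's grip: a steel ball 16 across on a 5 mm stem, 28 from the middle of the crossbar, standing on it at 1.66 rad from the loop's length to its upper side. Pinched across (along the bar, fingers either side of the stem) it can be led about: loop and lever both follow, and the ball turns between the fingers.
- light_bar: White bench light on two posts at y = +-255, 540 long (y), 50 deep (x = 0 to 50), from 235 to 262 above the bench. Origin on the bench below the middle of its front edge. It crosses the case over the keeper's back, so an upright gripper meets it; one leaning back to the robot by 25 to 50 degrees clears it.
- objective_a: Steel microscope objective, 30 across, 45 tall, standing in front of the case. Leave it in place. Origin at the centre of its underside.
- objective_b: Steel microscope objective, 30 across, 45 tall, standing on the lid's flat top. Leave it in place. Origin at the centre of its underside.
- eyepiece: Black eyepiece, 36 across, 55 tall, standing on the lid's flat top. Leave it in place. Origin at the centre of its underside.
- slide_box: White and grey slide box 87 x 102 x 34, beside the case. Leave it in place. Origin at the centre of its underside.
- oil_bottle: Small amber bottle, 28 across, 62 tall, in front of the case. Leave it in place. Origin at the centre of its underside.
- dish: Shallow glass dish, 90 across, 16 high, beside the case. Leave it in place. Origin at the centre of its underside.
- cover_box: Clear cover-glass box 30 x 30 x 14, in front of the case. Leave it in place. Origin at the centre of its underside.

How it is judged:
By the outcome, as a careful person would: the job done as asked, in the order asked, and still so for the second after the job is handed in, with the robot touching nothing.
It also fails if it takes over 51 s, if anything falls off the work surface, if the arm or the gripper's body presses on something with over 40 N, if the wrist force passes 120 N, or if a joint passes its speed limit or range.

### The arm

A 6-joint arm with a two-finger parallel gripper is mounted at the origin on the work surface. World frame = base frame: x ahead of the robot, y to its left, z up, the work surface at z = 0. Lengths are in m, angles in rad, forces in N, time in s.
With the tool pointing down it reaches from about 0.4 to 0.825 m from the base axis. Payload 7 kg.
Tool frame: the origin (TCP) lies between the finger pads; the fingertips stand 8 mm ahead of it and the grasp point (between the pads) lies 11 mm behind it (arm.finger_overhang is the distance from the TCP to the fingertips, in m); z points along the fingers, y is the line along which they close (so a half turn about z gives the same grasp; the last joint's range is limited). The gripper opens to 88 mm and grips with 3 to 60 N. Pads are 19 mm wide; open, the fingers measure 130 mm over their backs; the gripper's body (78 mm by 193 mm) begins 47 mm behind the grasp point.
Start: joints at [-0.813, 0.359, 0.012, 0, -1.224, -0.288], TCP at [0.306, -0.602, 0.214] pointing down, gripper open.
Joint ranges: [-3.07, 3.07], [-1.43, 2.12], [-1.02, 1.25], [-3.03, 1.67], [-3.05, -0], [-3.03, 3.03]. Speed limits (rad/s): [2.39, 2.39, 3.01, 3.14, 3.14, 3.14].

### API

Orientations are given as [roll, pitch, yaw] about the fixed x, y, z axes, in that order (R = Rz(yaw) Ry(pitch) Rx(roll)).
In Python, from station import arm gives the robot as it stands.
- The arm moves only by the tool move_arm, never from a script. Its argument "rows" is text: rows parted by semicolons, each of 7 numbers parted by spaces: the turn, a rotation vector about the tool's x, y, z in degrees, then the shift along the tool's x, y, z in m, then the finger opening in m, from 0 to 0.0876. A call has 1 to 8 rows; each row shifts and turns the commanded pose from where the row before left it, along the tool's axes as they then stand; what a row does not reach is not made up. A row lasts 1/8 s, in which the tool goes at most 62.5 mm and 10.7 degrees, less where a joint would pass 70% of its speed; a pose out of reach is approached as far as the arm can. A call is refused whole if a number of a shift passes 0.0625 or a number of a turn 10.7, either way. A call with a gripper value outside its range is refused whole. The fingers move at their own pace and stop on an object; "squeeze" is the grip in N (left out, the last holds). Time passes only in rows, so rows that do not move let the fingers close. It gives the time, the measured TCP pose, the force, the opening and the grip force at its end, in the units of the state.
- arm.get_state(): the state, without advancing time (a new reading comes with each control period).
- arm.grab_frame(name): name is "scene" or "top"; returns (picture, depth): 480x640x3 uint8, blue, green, red; 480x640 float32, m along the optical axis (not along the pixel's ray), 0 where there is no reading.
- arm.camera_model(name): a dict with "mtx" (3x3 intrinsics, pixels), "k1" (the pictures are not rectified: a ray, as slopes to the right and down, at radius r is drawn at 1 + k1 r^2 times it, then the intrinsics apply), "camera_from_world" (4x4, takes a point from world to camera coordinates). Camera axes: x right, y down, z forward; pixel columns grow to the right and rows downward; lengths in m; the calibration is good to about 2 mm. A picture is of the moment at which its call begins. camera_model takes no time and is no camera call.
- arm.job_done(): hands the job in; it is judged then, once.
The state is a dict: "t": time; "q": joint angles; "qd": joint speeds; "joint_efforts": joint torques, N m; "eef_pos": TCP position; "ee_rot": TCP orientation; "force": force on the tool from outside, world axes, zero at the start; "moment": the same for the moment, N m; "width": finger opening in m; "gripper_force": force on a finger pad.
Only numpy, scipy, OpenCV 4.12 (cv2) and the standard library are available. Lean on these libraries where they do the work, as an engineer would, in place of code of your own. Each camera call takes 0.05 s, during which the arm holds its last target. There are 200 camera calls.

## Working session

There is one attempt and no reset: what is moved stays moved. The work goes in short steps, Python scripts to look and compute and a tool call to move; the robot and the scene stay as the last step left them, time stands still between calls to the robot, and variables do not carry over. Pictures are saved under pics/ and viewed, at most 10 in all, crops included, and the job is handed in when it is done.

Besides the shell and the picture viewer there is one more tool, called after "Emit:" in YAML: its name, and indented under it one key for each argument. move_arm: Moves the arm, as the interface text tells. Its arguments: {"type":"object","properties":{"rows":{"type":"string"},"squeeze":{"type":"number"}},"required":["rows"]}

```bash
ls; mkdir -p pics; cat > h.py <<'E'
import numpy as np, cv2
from station import arm
from scipy.spatial.transform import Rotation as R
def cloud(name,d):
    m=arm.camera_model(name);K=np.array(m["mtx"]);k=m["k1"];T=np.linalg.inv(np.array(m["camera_from_world"]))
    h,w=d.shape;u,v=np.meshgrid(np.arange(w),np.arange(h))
    p=cv2.undistortPoints(np.stack([u,v],-1).reshape(-1,1,2).astype(float),K,np.array([k,0,0,0.])).reshape(h,w,2)
    P=np.concatenate([p*d[...,None],d[...,None]],-1)
    return P@T[:3,:3].T+T[:3,3]
def proj(name,P):
    m=arm.camera_model(name);T=np.array(m["camera_from_world"])
    r,_=cv2.Rodrigues(T[:3,:3])
    return cv2.projectPoints(np.array(P,float).reshape(-1,1,3),r,T[:3,3],np.array(m["mtx"]),np.array([m["k1"],0,0,0.]))[0].reshape(-1,2)
E
python3 - <<'E'
from h import *
print(arm.get_state())
for n in("scene","top"):
    i,d=arm.grab_frame(n);cv2.imwrite(f"pics/{n}0.png",i);np.savez(f"{n}0.npz",i=i,d=d)
    T=np.linalg.inv(np.array(arm.camera_model(n)["camera_from_world"]));print(n,T[:3,3],T[:3,2],arm.camera_model(n)["mtx"])
E
```

```text
pics
{'t': 0.0, 'q': array([-8.12881259e-01,  3.59376087e-01,  1.10719954e-02, -3.85816496e-04,
       -1.22405905e+00, -2.88095816e-01]), 'qd': array([-0.00039618, -0.00092287,  0.00137216,  0.00043884,  0.00047635,
       -0.00037424]), 'joint_efforts': array([ 6.93874408e-04, -5.82723820e+01,  2.93064505e+01,  6.99728027e+00,
        7.11413290e-03, -1.39850308e-04]), 'eef_pos': array([ 0.30535236, -0.60142768,  0.21272896]), 'ee_rot': array([ 3.13998735e+00, -9.74776015e-05, -2.67190472e+00]), 'force': array([ 0.66563016,  0.34858928, -0.1042911 ]), 'moment': array([ 0.01148217, -0.02884632,  0.01110536]), 'gripper_force': 0.0, 'width': 0.08782907755698469}
scene [ 0.75868909 -0.44246563  0.76920666] [-0.17085888  0.57878954 -0.79737689] [[450.55497121   0.         320.38463153]
 [  0.         450.55497121 242.51391618]
 [  0.           0.           1.        ]]
top [0.51249228 0.02189585 1.19576486] [ 0.112084    0.02282827 -0.99343648] [[545.70499354   0.         309.96121037]
 [  0.         545.70499354 239.27557956]
 [  0.           0.           1.        ]]
```

View pics/scene0.png

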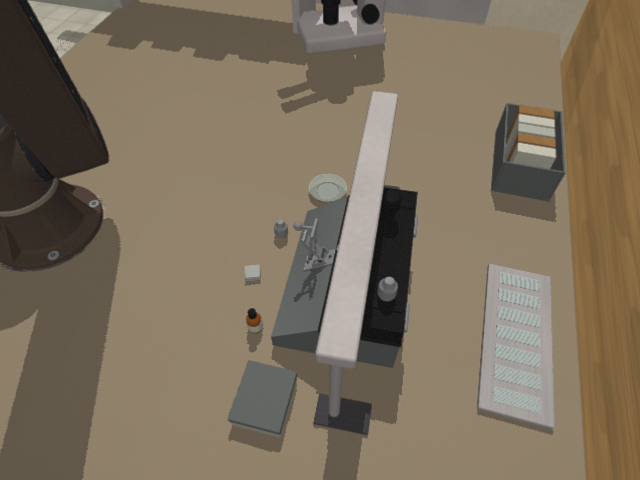

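View pics/top0.png

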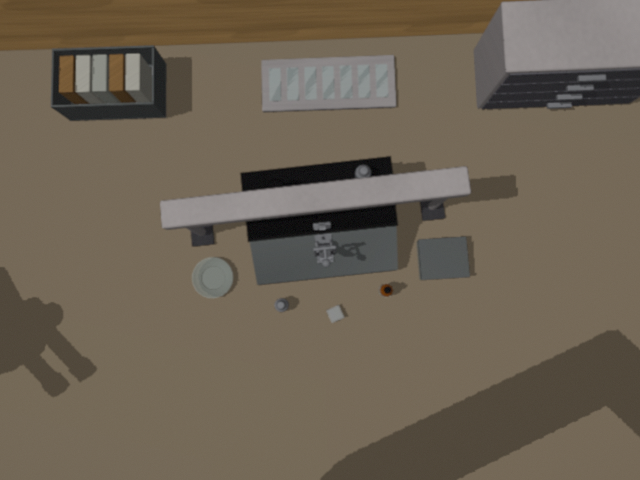

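The scene view shows the case under the light bar, with the latch at about (315,245). The top view has the latch at about (323,245) and the case turned a few degrees. Next I'll fit the slope plane and the light bar, and crop the latch.

```bash
python3 - <<'E'
from h import *
S=np.load("scene0.npz");T=np.load("top0.npz")
a=cv2.resize(S["i"][200:290,265:365],None,fx=4,fy=5.0,interpolation=cv2.INTER_CUBIC)
b=cv2.resize(T["i"][210:285,290:365],None,fx=5.3,fy=6.0,interpolation=cv2.INTER_CUBIC)
b=cv2.resize(b,(400,450));cv2.imwrite("pics/crop0.png",np.hstack([a,b]))
P=cloud("top",T["d"]); Q=cloud("scene",S["d"])
# slope plane from top: region polygon
for n,C,(u0,u1,v0,v1) in(("top",P,(255,392,238,278)),("scene",Q,(285,345,215,345))):
    X=C[v0:v1,u0:u1].reshape(-1,3)
    best=None;rng=np.random.default_rng(0)
    for _ in range(500):
        p=X[rng.integers(0,len(X),3)];nn=np.cross(p[1]-p[0],p[2]-p[0]);L=np.linalg.norm(nn)
        if L<1e-9: continue
        nn/=L
        if abs(abs(nn[2])-np.cos(np.radians(35)))>.06: continue
        k=abs((X-p[0])@nn)<.003
        if best is None or k.sum()>best.sum():best=k
    Y=X[best];c=Y.mean(0);nn=np.linalg.svd(Y-c,full_matrices=False)[2][2];nn*=np.sign(nn[2])
    print(n,best.sum(),c,nn,"tilt",np.degrees(np.arccos(nn[2])),"yaw",np.degrees(np.arctan2(-nn[1],-nn[0])))
    # bar
    m=(C[...,2]>.25)&(C[...,2]<.275)&(C[...,0]>.4)
    xy=C[m][:,:2].astype(np.float32);print("bar",m.sum(),cv2.minAreaRect(xy),np.median(C[m][:,2]))
    # case slope edges / lid top
    m=(abs((C-c)@nn)<.004)&(C[...,2]>.04)&(C[...,2]<.135)&(np.linalg.norm(C[...,:2]-c[:2],axis=-1)<.25)
    print("slope rect",cv2.minAreaRect(C[m][:,:2].astype(np.float32)))
    m=(abs(C[...,2]-.139)<.004)&(np.linalg.norm(C[...,:2]-c[:2],axis=-1)<.3)
    print("lid rect",cv2.minAreaRect(C[m][:,:2].astype(np.float32)))
E
```

```text
top 4265 [0.60211847 0.02679642 0.06515436] [-0.57399196 -0.04373702  0.81769206] tilt 35.14557709355146 yaw 4.357401207959675
bar 8946 ((0.6915386319160461, 0.034216612577438354), (0.05118897184729576, 0.54062819480896), 4.639479637145996) 0.26196415802441697
slope rect ((0.6245145201683044, 0.01976136863231659), (0.12482452392578125, 0.3068224787712097), 4.390987873077393)
lid rect ((0.6854693293571472, 0.03618338704109192), (0.1914777159690857, 0.5092695355415344), 4.7705512046813965)
scene 4244 [ 0.61252084 -0.01132779  0.06986028] [-0.58147625 -0.047573    0.81217128] tilt 35.691383079405206 yaw 4.677190257022433
bar 9346 ((0.6912479400634766, 0.03431136906147003), (0.050136320292949677, 0.5398671627044678), 4.7107014656066895) 0.2611739453053456
slope rect ((0.6202588081359863, -0.03493727743625641), (0.12110752612352371, 0.4170573353767395), 11.882928848266602)
lid rect ((0.6905003190040588, -0.02620626986026764), (0.18946725130081177, 0.405869722366333), 4.618668556213379)
```

View pics/crop0.png

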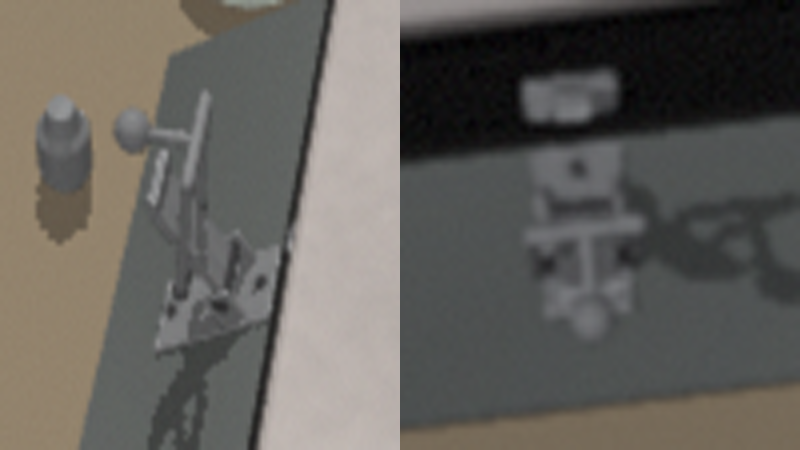

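The crops show the lever standing up, the loop raised and the ball towards the robot. Ball: scene (298,226), top (325.6,263). Crossbar ends: scene (317,219) and (312.5,236.6), top (313.8,249.2) and (335.6,247). I'll fit the latch state from these.

```bash
cat >> h.py <<'E'
c35,s35=np.cos(np.radians(35)),np.sin(np.radians(35))
def K2W(c,P):  # keeper-frame mm (x,y,z)-> world m ; c=(cx,cy,yaw)
    P=np.atleast_2d(np.array(P,float))/1000
    ex=np.array([c35,0,s35]);n=np.array([-s35,0,c35])
    o=np.array([0,0,.085])+.014*n+.048*ex
    X=o+P[:,:1]*ex+P[:,1:2]*np.array([0,1,0])+P[:,2:]*n
    return X@R.from_euler("z",c[2]).as_matrix().T+np.array([c[0],c[1],0])
def pin(L): a=L-.4; return np.array([-48-20*np.cos(a),0,20*np.sin(a)])
def bar(L,f): return pin(L)+63.5*np.array([np.cos(f),0,np.sin(f)])
def ball(L,f): return bar(L,f)+28*np.array([np.cos(f+1.66),0,np.sin(f+1.66)])
def tip(L,r=48): return np.array([-48-r*np.cos(L),0,r*np.sin(L)])
E
cat > fit.py <<'E'
from h import *
from scipy.optimize import least_squares
meas={"scene":[(298,226),(317,219),(312.5,236.6)],"top":[(325.6,263),(313.8,249.2),(335.6,247)]}
nt=np.array([-.574,-.0437,.8177]);ct=np.array([.60212,.0268,.06515])
ns=np.array([-.5815,-.0476,.8122]);cs=np.array([.61252,-.01133,.06986])
def pts(p):
    L,f=p[3:]; y=np.array([0,22,0]); return K2W(p[:3],[ball(L,f),bar(L,f)+y,bar(L,f)-y])
def res(p):
    r=[]
    for n in meas:r+=list((proj(n,pts(p))-meas[n]).ravel())
    P=np.array([p[0],p[1],.085])
    r+=[(P-ct)@nt/.0015,(P-cs)@ns/.0015,(p[2]-np.radians(4.65))/.003]
    return np.array(r)
best=min((least_squares(res,[.63,.02,.08,L,f],x_scale=[.01,.01,.02,.1,.1]) for L in(1.,1.5,2) for f in (.8,1.4,2.)),key=lambda s:s.cost)
if __name__=="__main__":
    p=best.x;print(p,best.cost);print(np.round(res(p),1));print("ball",K2W(p[:3],ball(*p[3:])))
    for n in("scene","top"):
        print(n,"pred lip",proj(n,K2W(p[:3],[[1.5,6,8],[1.5,-6,8]])).round(1).tolist(),"tip/end",proj(n,K2W(p[:3],[tip(p[3]),tip(p[3],58)])).round(1).tolist())
        o=np.array(K2W(p[:3],[[0,0,0]]))
    S=np.load("scene0.npz")
    # slope side edges -> lateral check on lid/case: points on slope plane, lateral coordinate
    for n in("top","scene"):
        C=cloud(n,np.load(n+"0.npz")["d"]);Y=(C-[p[0],p[1],0])@R.from_euler("z",p[2]).as_matrix()
        m=(abs((Y[...,2]-.085)-Y[...,0]*np.tan(np.radians(35)))<.004)&(Y[...,0]>-.06)&(Y[...,0]<.07)&(abs(Y[...,1])<.17)
        for a in(-.05,-.04,-.03):
            k=m&(abs(Y[...,0]-a)<.004); print(n,a,k.sum(),Y[k][:,1].min(),Y[k][:,1].max())
        k=(C[...,2]>.25)&(C[...,2]<.27)&(abs(Y[...,1])<.1)&(abs(Y[...,0])<.15); print("bar x",Y[k][:,0].min(),Y[k][:,0].max())
E
python3 fit.py
```

```text
[0.63117545 0.02065199 0.08118472 1.59483244 0.88315651] 3.173195477851519
[ 0.  -0.4 -0.4 -0.8 -1.2  1.3  0.3 -0.6 -1.2 -0.2  0.2 -0.6 -0.1 -0.
  0. ]
ball [[0.58348988 0.01677212 0.17045983]]
scene pred lip [[341.5, 243.3], [340.3, 248.6]] tip/end [[306.2, 238.9], [303.0, 235.5]]
top pred lip [[318.5, 225.9], [324.5, 225.2]] tip/end [[325.0, 256.9], [325.4, 259.4]]
top -0.05 512 -0.15012315242090127 0.1505472178998735
top -0.04 498 -0.15032148488161562 0.1505589839665214
top -0.03 499 -0.15104459165622472 0.15063392055932945
bar x 0.035878395562030554 0.08687098330087085
scene -0.05 423 -0.1489030326214394 0.15047838230319147
scene -0.04 366 -0.14907865472164697 0.14930935005328752
scene -0.03 412 -0.14963149048033422 0.14994071493454234
bar x 0.035906803800953235 0.0861017907671484
```

```bash
cat > nav.py <<'E'
from fit import *
p=best.x
def Rt(lean=35):  # tool x=-kx, y=ky, z=-kz at lean 35
    t=np.radians(lean);return R.from_euler("z",p[2])*R.from_matrix(np.array([[-np.cos(t),0,np.sin(t)],[0,1,0],[-np.sin(t),0,-np.cos(t)]]))
def now():
    s=arm.get_state();return np.array(s["eef_pos"]),R.from_euler("xyz",s["ee_rot"]),s
def W2K(X):
    o=K2W(p[:3],[0,0,0])[0];e=np.array([K2W(p[:3],1000*np.eye(3)[i])[0]-o for i in range(3)]);return (X-o)@e.T*1000
def delta(X,Rg):
    x,r,s=now();return (r.inv()*Rg).as_rotvec(degrees=True).round(2),(r.inv().apply(X-x)*1000).round(1),(Rg.inv().apply(X-x)*1000).round(1)
E
python3 - <<'E'
from nav import *
b=ball(*p[3:]);print("ball k",b)
X=K2W(p[:3],b+[0,0,80])[0];print(X,delta(X,Rt()))
E
```

```text
ball k [-38.1730681    0.          83.44629743]
[0.5377549  0.01305096 0.23599199] (array([  6.88, -34.58,  21.53]), array([-485.4,  442.8,  -22.6]), array([-243.9,  593.7,  142.4]))
```

Emit:
move_arm:
  rows: "0 0 0 -0.02 0.018 -0.001 0.05;0 0 0 -0.032 0.029 -0.0015 0.05;0 0 0 -0.032 0.029 -0.0015 0.05;0 0 0 -0.032 0.029 -0.0015 0.05;0 0 0 -0.032 0.029 -0.0015 0.05;0 0 0 -0.032 0.029 -0.0015 0.05;0 0 0 -0.032 0.029 -0.0015 0.05;0 0 0 -0.032 0.029 -0.0015 0.05"

```text
t: 1.1
eef_pos: [0.4232, -0.2929, 0.225]
ee_rot: [3.141, -0.0, -2.672]
force: [0.6, 0.8, -0.3]
width: 0.05
gripper_force: 0.0
```

Emit:
move_arm:
  rows: "0 0 0 -0.032 0.029 -0.0015 0.05;0 0 0 -0.032 0.029 -0.0015 0.05;0 0 0 -0.032 0.029 -0.0015 0.05;0 0 0 -0.032 0.029 -0.0015 0.05;0 0 0 -0.032 0.029 -0.0015 0.05;0 0 0 -0.032 0.029 -0.0015 0.05;0 0 0 -0.032 0.029 -0.0015 0.05;0 0 0 -0.018 0.017 -0.001 0.05"

```text
t: 2.1
eef_pos: [0.5396, 0.0132, 0.2363]
ee_rot: [3.141, -0.001, -2.671]
force: [0.5, -0.3, -0.5]
width: 0.0503
gripper_force: 0.0
```

Emit:
move_arm:
  rows: "0.86 -4.32 2.69 0 0 0 0.05;0.86 -4.32 2.69 0 0 0 0.05;0.86 -4.32 2.69 0 0 0 0.05;0.86 -4.32 2.69 0 0 0 0.05;0.86 -4.32 2.69 0 0 0 0.05;0.86 -4.32 2.69 0 0 0 0.05;0.86 -4.32 2.69 0 0 0 0.05;0.86 -4.32 2.69 0 0 0 0.05"

```text
t: 3.1
eef_pos: [0.5393, 0.0123, 0.2373]
ee_rot: [-3.141, 0.612, -3.058]
force: [2.0, -2.2, 2.5]
width: 0.0495
gripper_force: 0.0
```

```bash
python3 - <<'E'
from nav import *
b=ball(*p[3:])
X=K2W(p[:3],b+[0,0,80])[0];print(delta(X,Rt()));print(now()[2]['q'].round(2),now()[2]['t'])
E
```

```text
(array([0.03, 0.06, 0.1 ]), array([1.9, 0.9, 0.3]), array([1.9, 0.9, 0.3]))
[ 0.45 -0.24 -1.    0.74 -0.31 -2.59] 3.1
```

Emit:
move_arm:
  rows: "0 0 0 0.001 0.0005 0.01 0.05;0 0 0 0.001 0.0005 0.015 0.05;0 0 0 0 0 0.015 0.05;0 0 0 0 0 0.015 0.05;0 0 0 0 0 0.014 0.05;0 0 0 0 0 0.014 0.05;0 0 0 0 0 0 0.05"

```text
t: 3.98
eef_pos: [0.5909, 0.0104, 0.1865]
ee_rot: [3.132, 0.574, -3.058]
force: [-0.5, -0.5, -0.0]
width: 0.05
gripper_force: 0.0
```

```bash
python3 - <<'E'
from nav import *
b=ball(*p[3:])
X=K2W(p[:3],b+[0,0,-3])[0];print(delta(X,Rt()));s=now()[2];print(s['q'].round(2),s['t'],s['force'])
a=[]
for n,(u0,u1,v0,v1) in {"scene":(265,365,180,270),"top":(280,370,200,285)}.items():
    i,d=arm.grab_frame(n);c=i[v0:v1,u0:u1];a.append(cv2.resize(c,(400,450),interpolation=cv2.INTER_CUBIC))
cv2.imwrite("pics/g1.png",np.hstack(a))
E
```

```text
(array([ 0.61, -2.11,  0.12]), array([14.4,  6.8, 12.8]), array([14.9,  6.9, 12.2]))
[ 0.23 -0.06 -1.02  1.04 -0.08 -2.73] 3.975 [-0.52997785 -0.46193489 -0.031826  ]
```

View pics/g1.png

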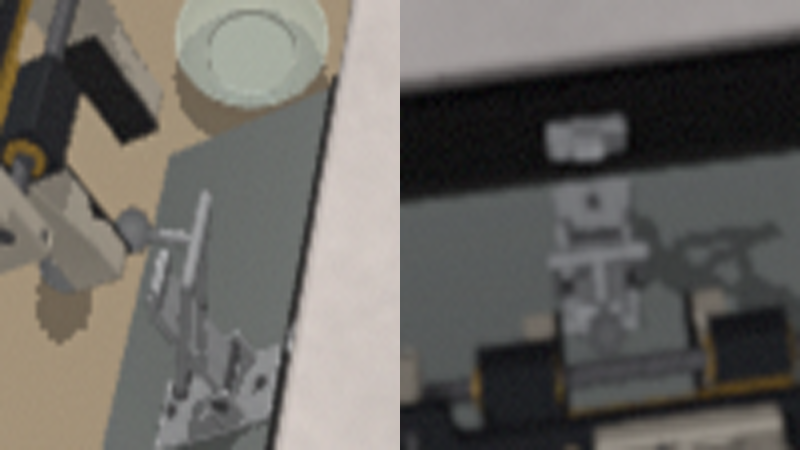

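The ball at about (133,230) in the left crop lies between the open fingers. The arm came close to a wrist singularity (q5 near 0, q3 at its limit), so I'll reduce the lean to about 23°.

Emit:
move_arm:
  rows: "0 4 0 0 0 -0.005 0.05;0 5 0 0 0 0 0.05;0 1 0 0 0 0 0.05;0 0 0 0 0 0 0.05"

```text
t: 4.58
eef_pos: [0.6056, -0.0084, 0.2024]
ee_rot: [-3.12, 0.489, -3.064]
force: [-0.2, 0.6, 0.3]
width: 0.0499
gripper_force: 0.0
```

```bash
python3 - <<'E'
from nav import *
b=ball(*p[3:])
for l in(20,23):
    r=Rt(l);X=K2W(p[:3],b)[0]+r.apply([0,0,.003]);print(l,delta(X,r))
s=now()[2];print(s['q'].round(2),s['t'],s['force'])
E
```

```text
20 (array([-1.33,  8.04, -0.26]), array([33.2, 27.3, 21.1]), array([29.7, 26.9, 26.1]))
23 (array([-1.34,  5.04, -0.22]), array([33. , 27.3, 21.1]), array([30.9, 26.9, 24.6]))
[ 0.39 -0.02 -0.76  0.44 -0.4  -2.26] 4.575 [-0.19321412  0.64090518  0.28669408]
```

Emit:
move_arm:
  rows: "-0.5 3 0 0.008 0.008 0 0.06;-0.5 3 -0.1 0.008 0.008 0 0.06;-0.3 2 -0.1 0.008 0.008 0 0.06;0 0 0 0.006 0.003 0 0.06;0 0 0 0 0 0 0.06"

```text
t: 5.2
eef_pos: [0.575, 0.0147, 0.1886]
ee_rot: [-3.14, 0.349, -3.062]
force: [-1.1, 0.5, -0.4]
width: 0.06
gripper_force: 0.0
```

```bash
python3 - <<'E'
from nav import *
b=ball(*p[3:])
for l in(20,23):
    r=Rt(l);X=K2W(p[:3],b)[0]+r.apply([0,0,.003]);print(l,delta(X,r))
s=now()[2];print(s['q'].round(2),s['t'],s['force'])
i,d=arm.grab_frame("scene");cv2.imwrite("pics/g2.png",cv2.resize(i[180:270,265:365],(500,450),interpolation=cv2.INTER_CUBIC))
E
```

```text
20 (array([-0.12, -0.03, -0.09]), array([-1.9,  1.4, 23. ]), array([-1.9,  1.4, 23. ]))
23 (array([-0.13, -3.03, -0.08]), array([-2.1,  1.4, 23. ]), array([-0.9,  1.4, 23.1]))
[ 0.45  0.01 -0.64  0.22 -0.61 -2.1 ] 5.2 [-1.13993372  0.53361698 -0.44391296]
```

View pics/g2.png

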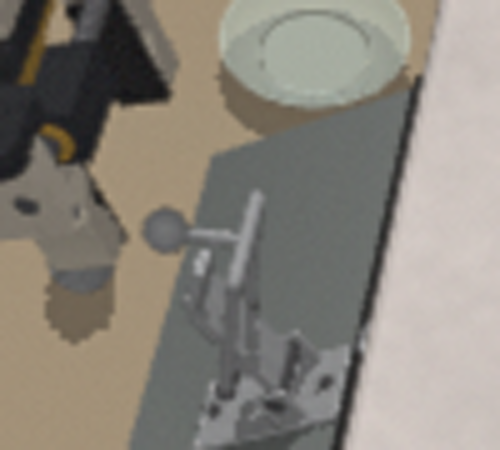

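The ball is still at scene pixel (298,226), undisturbed. I'll descend and pinch it.

Emit:
move_arm:
  rows: "0 0 0 -0.001 0.001 0.006 0.06;0 0 0 -0.001 0.0005 0.006 0.06;0 0 0 0 0 0.006 0.06;0 0 0 0 0 0.005 0.06;0 0 0 0 0 0 0.03;0 0 0 0 0 0 0.01;0 0 0 0 0 0 0.01;0 0 0 0 0 0 0.01"
  squeeze: 15

```text
t: 6.25
eef_pos: [0.5857, 0.0175, 0.1684]
ee_rot: [-3.141, 0.349, -3.062]
force: [0.6, -0.3, 0.3]
width: 0.0256
gripper_force: 0.0
```

```bash
python3 - <<'E'
from nav import *
x,r,s=now();print("tcp k",W2K(x),"ball",ball(*p[3:]),s['width'],s['force'],s['q'].round(2))
r20=Rt(20)
print("lean",np.degrees(r.as_euler('xyz')))
prev=ball(*p[3:])
for L,f in[(1.6,.7),(1.6,.5),(1.65,.3),(1.7,.1),(1.75,-.05),(1.75,-.2),(1.75,-.28),(1.6,-.28),(1.4,-.25),(1.25,-.235),(1.18,-.235)]:
    b=ball(L,f);d=K2W(p[:3],b)[0]-K2W(p[:3],prev)[0]
    print(L,f,"bar",bar(L,f)[[0,2]].round(1),"ball",b[[0,2]].round(1),"d20",(r20.inv().apply(d)*1000).round(1));prev=b
E
```

```text
tcp k [-37.51168555   0.52193133  80.43958543] ball [-38.1730681    0.          83.44629743] 0.025573090814472774 [ 0.62552488 -0.25559279  0.27955546] [ 0.44  0.05 -0.65  0.23 -0.56 -2.11]
lean [-179.94758714   19.99039181 -175.45761698]
1.6 0.7 bar [-6.7 59.5] ball [-26.6  79.3] d20 [-12.3  -0.    1. ]
1.6 0.5 bar [ 0.5 49.1] ball [-15.1  72.4] d20 [-12.9  -0.    3.7]
1.65 0.3 bar [ 6.4 37.7] ball [-4.3 63.7] d20 [-12.7  -0.    5.6]
1.7 0.1 bar [ 9.8 25.6] ball [ 4.6 53.1] d20 [-11.3   0.    7.9]
1.75 -0.05 bar [11.  16.3] ball [ 9.9 44.3] d20 [-7.5 -0.   7.1]
1.75 -0.2 bar [9.9 6.9] ball [13.  34.7] d20 [-5.4  0.   8.5]
1.75 -0.28 bar [8.6 2. ] ball [14.  29.5] d20 [-2.3  0.   4.8]
1.6 -0.28 bar [5.8 1.1] ball [11.1 28.6] d20 [ 2.5 -0.   1.6]
1.4 -0.25 bar [2.7 1.1] ball [ 7.2 28.8] d20 [3.8 0.  0.8]
1.25 -0.235 bar [0.6 0.2] ball [ 4.6 27.9] d20 [ 2.3 -0.   1.5]
1.18 -0.235 bar [-0.5 -0.7] ball [ 3.6 27. ] d20 [0.7 0.  1.2]
```

Fingers are still closing; finish the pinch.

Emit:
move_arm:
  rows: "0 0 0 0 0 0 0.005;0 0 0 0 0 0 0.005;0 0 0 0 0 0 0.005;0 0 0 0 0 0 0.005"
  squeeze: 20

```text
t: 6.75
eef_pos: [0.5856, 0.0174, 0.1682]
ee_rot: [-3.14, 0.349, -3.062]
force: [0.4, -0.6, -0.6]
width: 0.005
gripper_force: 0.0
```

```bash
python3 - <<'E'
from nav import *
a=[]
for n,(u0,u1,v0,v1) in {"scene":(265,365,180,270),"top":(280,370,200,285)}.items():
    i,d=arm.grab_frame(n);np.savez(n+"1.npz",i=i,d=d);c=i[v0:v1,u0:u1];a.append(cv2.resize(c,(400,450),interpolation=cv2.INTER_CUBIC))
cv2.imwrite("pics/g3.png",np.hstack(a))
x,r,s=now();T=[x,x+r.apply([0,0,.008]),x-r.apply([0,0,.011])]
for n in("scene","top"):print(n,proj(n,T).round(1).tolist())
E
```

```text
scene [[299.4, 226.5], [301.1, 229.4], [297.0, 222.3]]
top [[325.5, 261.4], [325.3, 260.2], [325.7, 263.0]]
```

View pics/g3.png

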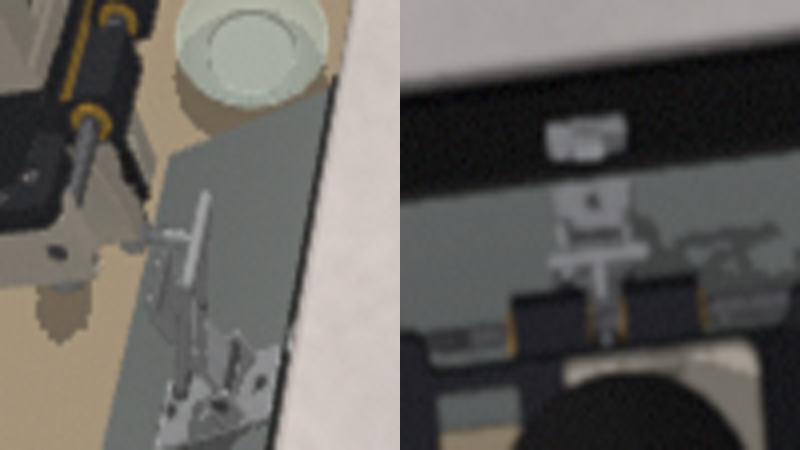

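The right crop shows the fingers nearly closed (gap 5 mm) around the stem near (603,320). The ball seems not to be between the pads, and the bar hasn't moved. I'll check the finger geometry in depth.

```bash
python3 - <<'E'
from nav import *
x,r,s=now();print(s['width'],s['gripper_force'])
for n in("scene","top"):
    f=np.load(n+"1.npz");C=cloud(n,f["d"]);Y=r.inv().apply((C-x).reshape(-1,3)).reshape(C.shape)*1000
    m=(np.abs(Y[...,0])<30)&(np.abs(Y[...,1])<40)&(Y[...,2]>-40)&(Y[...,2]<30)
    vs,us=np.where(m)
    print(n,m.sum())
    for v in range(vs.min(),vs.max()+1,2):
        k=us[vs==v]
        print(v,[(int(u),*Y[v,u].round(0).astype(int).tolist(),int(f["i"][v,u].mean())) for u in k[::3]])
E
```

```text
0.004791040043267499 0.0
scene 440
203 [(299, -11, 17, -39, 115)]
205 [(298, -10, 14, -38, 115)]
207 [(297, -8, 11, -36, 127), (300, -11, 14, -33, 106)]
209 [(295, -7, 4, -40, 28), (298, -9, 9, -34, 127), (301, -11, 14, -28, 108)]
211 [(295, -5, 4, -35, 30), (298, -9, 7, -31, 63), (301, -10, 12, -25, 105)]
213 [(295, -9, -4, -38, 54), (298, -10, 2, -32, 30), (301, -11, 8, -24, 108)]
215 [(296, -9, -5, -34, 33), (299, -9, 2, -26, 30), (302, -10, 10, -18, 113)]
217 [(294, -10, -14, -39, 107), (297, -10, -7, -31, 85), (300, -9, 3, -20, 29)]
219 [(294, -11, -19, -40, 111), (297, -10, -9, -29, 107), (300, -6, 4, -15, 34), (315, -24, 18, 5, 148)]
221 [(285, 6, -19, -37, 97), (288, 2, -18, -35, 110), (291, -5, -19, -36, 110), (294, -9, -18, -34, 111), (297, -11, -14, -29, 106), (300, -9, -3, -17, 89), (316, -27, 13, 4, 140)]
223 [(286, 8, -17, -30, 112), (289, 2, -17, -30, 112), (292, -2, -17, -28, 113), (295, -9, -19, -30, 112), (298, -10, -13, -23, 106), (301, -9, -4, -13, 82), (316, -27, 10, 6, 126)]
225 [(287, 8, -17, -25, 114), (290, 2, -19, -26, 114), (293, -2, -17, -24, 112), (296, -
[... 854 characters left out ...]
 17, 94)]
243 [(303, 2, -13, 29, 97), (312, -19, -20, 23, 100)]
245 [(310, -14, -21, 26, 96)]
top 115
246 [(328, -27, -8, 7, 103), (331, -27, -14, 7, 120), (334, -27, -19, 4, 116)]
248 [(313, -27, 21, 6, 104), (316, -27, 15, 5, 123), (319, -26, 9, 3, 123), (322, -26, 4, 2, 128), (325, -25, -2, 5, 129), (328, -25, -7, 1, 120), (331, -23, -13, 7, 115), (334, -22, -19, 7, 108)]
250 [(313, -24, 21, 4, 104), (316, -23, 15, 5, 115), (319, -22, 10, 6, 102), (324, -21, 0, 6, 123), (334, -13, -19, 26, 65)]
252 [(314, -14, 20, 25, 80), (324, -18, 1, 4, 123)]
254 [(324, -15, 1, -2, 113)]
256 [(322, -3, 5, 30, 57), (326, -10, -2, 0, 85)]
258 [(323, 0, 4, 24, 70)]
260 []
262 []
264 [(325, 2, 2, -11, 61)]
```

```bash
python3 - <<'E'
from nav import *
print(arm.finger_overhang,[a for a in dir(arm) if a[0]!='_'])
for n in("scene",):
    f=np.load(n+"1.npz");C=cloud(n,f["d"]);x,r,s=now();Y=r.inv().apply((C-x).reshape(-1,3)).reshape(C.shape)*1000
    for v in range(222,238):print(v,[(u,*Y[v,u].round(0).astype(int).tolist()) for u in range(288,306,2)])
E
```

```text
0.008 ['Unreachable', 'camera_model', 'finger_overhang', 'get_state', 'grab_frame', 'job_done']
222 [(288, 3, -18, -33), (290, 0, -17, -32), (292, -5, -18, -32), (294, -8, -18, -31), (296, -12, -18, -32), (298, -11, -13, -25), (300, -10, -6, -18), (302, 92, 148, 148), (304, 67, 117, 116)]
223 [(288, 3, -19, -31), (290, 1, -18, -30), (292, -2, -17, -28), (294, -5, -16, -27), (296, -10, -18, -29), (298, -10, -13, -23), (300, -11, -9, -18), (302, 91, 145, 148), (304, 65, 114, 115)]
224 [(288, 5, -18, -28), (290, 1, -18, -27), (292, -3, -18, -28), (294, -5, -17, -26), (296, -8, -17, -25), (298, -10, -14, -22), (300, -10, -9, -16), (302, -5, 4, -1), (304, 66, 112, 117)]
225 [(288, 7, -17, -25), (290, 2, -19, -26), (292, -2, -19, -26), (294, -3, -16, -22), (296, -9, -19, -25), (298, -10, -16, -21), (300, -4, -3, -6), (302, -5, 1, -2), (304, 64, 109, 116)]
226 [(288, 6, -19, -24), (290, 3, -18, -23), (292, 0, -17, -22), (294, -4, -18, -22), (296, -7, -18, -21), (298, -10, -18, -21), (300, -4, -3, -5), (302, -6, -1, -2), (304, -9, 0, 0)]
227 [(288, 8, -18, -21), (290, 5, -18, -20), (292, 1, 
[... 1340 characters left out ...]
142), (294, 99, 109, 142), (296, 96, 111, 145), (298, 93, 113, 148), (300, 88, 113, 148), (302, 63, 84, 116), (304, 2, 4, 25)]
235 [(288, -36, -87, -79), (290, 107, 105, 140), (292, 103, 106, 141), (294, 99, 106, 142), (296, 95, 108, 145), (298, 92, 110, 147), (300, 67, 82, 116), (302, 63, 82, 116), (304, 1, 0, 23)]
236 [(288, 110, 102, 139), (290, 107, 104, 141), (292, 102, 102, 141), (294, 99, 105, 144), (296, 93, 104, 143), (298, 90, 105, 145), (300, 66, 79, 116), (302, 59, 75, 112), (304, 0, -2, 23)]
237 [(288, 110, 100, 140), (290, 106, 99, 140), (292, 102, 101, 142), (294, 99, 103, 145), (296, 94, 102, 144), (298, 90, 103, 146), (300, 65, 75, 115), (302, 60, 75, 114), (304, 0, -4, 23)]
```

Emit:
move_arm:
  rows: "0 0 0 0 0 0 0.03;0 0 0 0 0 0 0.03;0 0 0 0 0 0 0.03;0 0 0 0 0 0 0.03"

```text
t: 7.35
eef_pos: [0.5857, 0.0174, 0.1682]
ee_rot: [-3.141, 0.349, -3.062]
force: [-0.7, -0.2, -0.9]
width: 0.0297
gripper_force: 0.0
```

```bash
python3 - <<'E'
from nav import *
x,r,s=now();print(s['width'],s['t'])
i,d=arm.grab_frame("scene");np.savez("scene2.npz",i=i,d=d)
C=cloud("scene",d);Y=r.inv().apply((C-x).reshape(-1,3)).reshape(C.shape)*1000
m=(np.abs(Y[...,0])<16)&(np.abs(Y[...,1])<60)&(Y[...,2]>-60)&(Y[...,2]<20)
print("near finger max z",[(lo,Y[m&(Y[...,1]>lo)&(Y[...,1]<=lo+5)][:,2].max().round(1)) for lo in range(-45,45,5) if (m&(Y[...,1]>lo)&(Y[...,1]<=lo+5)).any()])
for v in range(212,246,2):print(v,[(u,*Y[v,u].round(0).astype(int).tolist()) for u in range(282,306,3)])
E
```

```text
0.029711103847883974 7.35
near finger max z [(-35, np.float64(-17.9)), (-30, np.float64(-14.3)), (-25, np.float64(-16.4)), (-20, np.float64(-14.0)), (-15, np.float64(-13.9)), (-10, np.float64(1.2)), (-5, np.float64(4.7)), (0, np.float64(1.9)), (10, np.float64(-14.3)), (15, np.float64(-10.9)), (20, np.float64(-15.9)), (25, np.float64(-16.5)), (30, np.float64(-17.5)), (35, np.float64(-56.0))]
212 [(282, -38, -73, -114), (285, -31, -57, -96), (288, -29, -48, -86), (291, -34, -48, -86), (294, -38, -47, -85), (297, 1, 16, -19), (300, -5, 16, -19), (303, -9, 17, -17)]
214 [(282, -38, -76, -112), (285, -31, -59, -94), (288, -27, -48, -82), (291, -11, -18, -51), (294, 8, 15, -16), (297, 1, 14, -17), (300, -2, 18, -12), (303, -9, 15, -14)]
216 [(282, -38, -78, -110), (285, -30, -62, -93), (288, -11, -28, -58), (291, -10, -20, -48), (294, 112, 160, 140), (297, 104, 160, 141), (300, 99, 163, 144), (303, 91, 161, 143)]
218 [(282, -38, -81, -109), (285, -32, -66, -93), (288, -10, -30, -54), (291, -10, -22, -46), (294, -9, -14, -37), (297, 103, 154, 141), (300, 98, 157, 144), (303, 91, 157, 145)]

[... 1540 characters left out ...]
80, 117), (303, 1, -3, 22)]
238 [(282, 120, 92, 133), (285, 115, 95, 137), (288, 109, 97, 140), (291, 104, 98, 142), (294, 97, 98, 142), (297, 92, 101, 147), (300, 66, 74, 117), (303, 1, -6, 24)]
240 [(282, 119, 88, 135), (285, 114, 90, 138), (288, 108, 91, 140), (291, 102, 92, 142), (294, 96, 93, 144), (297, 89, 93, 144), (300, 63, 67, 115), (303, 1, -10, 25)]
242 [(282, 119, 84, 137), (285, 114, 86, 140), (288, 107, 85, 140), (291, 101, 88, 143), (294, 96, 89, 146), (297, 89, 89, 147), (300, 61, 61, 114), (303, 1, -13, 27)]
244 [(282, 116, 76, 134), (285, 110, 77, 136), (288, 105, 80, 140), (291, 100, 82, 143), (294, 95, 85, 147), (297, 87, 83, 146), (300, 61, 57, 116), (303, 52, 53, 112)]
```

The depth shows the fingertips about 22 mm further back than stated: tips at TCP z ≈ −14 at both openings, and the gripper body is shifted by the same amount. So the fingers closed above the ball. I'll go by the measured geometry and descend 21 mm more.

Emit:
move_arm:
  rows: "0 0 0 0.001 0 0.005 0.03;0 0 0 0 0 0.006 0.03;0 0 0 0 0 0.006 0.03;0 0 0 0 0 0.004 0.03;0 0 0 0 0 0 0.015;0 0 0 0 0 0 0.005;0 0 0 0 0 0 0.005;0 0 0 0 0 0 0.005"
  squeeze: 20

```text
t: 8.4
eef_pos: [0.5918, 0.0178, 0.1482]
ee_rot: [-3.141, 0.349, -3.062]
force: [0.2, -1.3, -0.1]
width: 0.0142
gripper_force: 20.0
```

```bash
python3 - <<'E'
from nav import *
x,r,s=now();b=K2W(p[:3],ball(*p[3:]))[0];print("ball in tool",r.inv().apply(b-x)*1000,s['q'].round(2),s['width'])
E
```

```text
ball in tool [  0.30516844  -0.43052977 -23.78696192] [ 0.43  0.08 -0.67  0.25 -0.5  -2.13] 0.014152612030227127
```

```bash
cat > plan.py <<'E'
from nav import *
def plan(way,off,start):
    """way: (L,f,lean); off: ball in tool mm; start:(R,ball_k,tcp)"""
    Rp,Xp=start
    for L,f,l in way:
        Ri=Rt(l);X=K2W(p[:3],ball(L,f))[0]-Ri.apply(np.array(off)/1000)
        print(L,f,l,"bar",bar(L,f)[[0,2]].round(1),"turn",(Rp.inv()*Ri).as_rotvec(degrees=True).round(1),"shift",(Rp.inv().apply(X-Xp)*1000).round(1));Rp,Xp=Ri,X
E
python3 - <<'E'
from plan import *
x,r,s=now()
plan([(1.6,.7,21),(1.6,.5,23),(1.65,.3,25),(1.7,.15,27),(1.75,.0,29),(1.78,-.08,30)],[.3,-.4,-23.8],(r,x))
E
```

```text
1.6 0.7 21 bar [-6.7 59.5] turn [-0.1 -1.  -0.1] shift [-12.7   0.    1. ]
1.6 0.5 23 bar [ 0.5 49.1] turn [ 0. -2.  0.] shift [-13.6  -0.    3.9]
1.65 0.3 25 bar [ 6.4 37.7] turn [ 0. -2. -0.] shift [-13.2  -0.    6.2]
1.7 0.15 27 bar [ 9.4 28.8] turn [ 0. -2.  0.] shift [-9.1  0.   6.3]
1.75 0.0 29 bar [11.1 19.5] turn [ 0. -2. -0.] shift [-7.8 -0.   7.6]
1.78 -0.08 30 bar [11.5 14.6] turn [ 0. -1.  0.] shift [-3.5  0.   4.5]
```

Emit:
move_arm:
  rows: "0 -0.5 0 -0.0063 0 0.0005 0.005;0 -0.5 0 -0.0063 0 0.0005 0.005;0 -1 0 -0.0068 0 0.002 0.005;0 -1 0 -0.0068 0 0.002 0.005;0 -1 0 -0.0066 0 0.003 0.005;0 -1 0 -0.0066 0 0.003 0.005;0 0 0 0 0 0 0.005"

```text
t: 9.28
eef_pos: [0.6324, 0.0209, 0.152]
ee_rot: [-3.14, 0.435, -3.062]
force: [-0.3, -1.2, -0.8]
width: 0.0143
gripper_force: 20.0
```

```bash
python3 - <<'E'
from plan import *
x,r,s=now();print(s['q'].round(2),"ball k now",W2K(x+r.apply([.0003,-.0004,-.0238])),"want",ball(1.65,.3))
plan([(1.7,.15,27),(1.75,.0,29),(1.78,-.08,30)],[.3,-.4,-23.8],(r,x))
E
```

```text
[ 0.4   0.11 -0.72  0.4  -0.35 -2.25] ball k now [-4.67977894 -0.16741082 63.62939683] want [-4.2672296   0.         63.65114809]
1.7 0.15 27 bar [ 9.4 28.8] turn [-0.1 -2.1 -0.1] shift [-9.6  0.2  6.2]
1.75 0.0 29 bar [11.1 19.5] turn [ 0. -2. -0.] shift [-7.8 -0.   7.6]
1.78 -0.08 30 bar [11.5 14.6] turn [ 0. -1.  0.] shift [-3.5  0.   4.5]
```

```bash
python3 - <<'E'
from plan import *
x,r,s=now()
plan([(1.7,.15,25.5),(1.75,.0,26),(1.78,-.08,26)],[.3,-.4,-23.8],(r,x))
E
```

```text
1.7 0.15 25.5 bar [ 9.4 28.8] turn [-0.1 -0.6 -0.1] shift [-8.9  0.2  6.2]
1.75 0.0 26 bar [11.1 19.5] turn [-0.  -0.5 -0. ] shift [-7.4  0.   7.5]
1.78 -0.08 26 bar [11.5 14.6] turn [0. 0. 0.] shift [-3.3 -0.   4.4]
```

Emit:
move_arm:
  rows: "0 -0.3 0 -0.0045 0 0.0031 0.005;0 -0.3 0 -0.0045 0 0.0031 0.005;0 -0.3 0 -0.0037 0 0.0037 0.005;0 -0.2 0 -0.0037 0 0.0037 0.005;0 0 0 -0.0033 0 0.0044 0.005;0 0 0 0 0 0 0.005"

```text
t: 10.02
eef_pos: [0.6583, 0.0232, 0.1445]
ee_rot: [-3.14, 0.455, -3.062]
force: [-1.3, -1.0, -0.6]
width: 0.0141
gripper_force: 20.0
```

```bash
python3 - <<'E'
from plan import *
x,r,s=now();print(s['q'].round(2),"ball k now",W2K(x+r.apply([.0003,-.0004,-.0238])),"want",ball(1.78,-.08))
plan([(1.78,-.16,26),(1.78,-.24,26),(1.78,-.3,26),(1.6,-.29,26),(1.45,-.26,26),(1.3,-.24,26),(1.2,-.24,26)],[.3,-.4,-23.8],(r,x))
a=[]
for n,(u0,u1,v0,v1) in {"scene":(275,375,190,280),"top":(280,370,200,285)}.items():
    i,d=arm.grab_frame(n);c=i[v0:v1,u0:u1];a.append(cv2.resize(c,(400,450),interpolation=cv2.INTER_CUBIC))
    print(n,proj(n,K2W(p[:3],[bar(1.78,-.08)+[0,22,0],bar(1.78,-.08)-[0,22,0],[1.5,0,8]])).round(1).tolist())
cv2.imwrite("pics/g4.png",np.hstack(a))
E
```

```text
[ 0.38  0.15 -0.72  0.46 -0.3  -2.29] ball k now [11.86288277 -0.05924081 42.62787136] want [11.24639251  0.         42.56130164]
1.78 -0.16 26 bar [10.9  9.5] turn [-0.1  0.1 -0.1] shift [-1.8  0.1  5. ]
1.78 -0.24 26 bar [9.9 4.5] turn [0. 0. 0.] shift [-2.  0.  5.]
1.78 -0.3 26 bar [8.9 0.9] turn [0. 0. 0.] shift [-1.3  0.   3.8]
1.6 -0.29 26 bar [5.6 0.5] turn [0. 0. 0.] shift [ 3.4 -0.   0.9]
1.45 -0.26 26 bar [3.4 1. ] turn [0. 0. 0.] shift [ 3.1  0.  -0.2]
1.3 -0.24 26 bar [1.2 0.6] turn [0. 0. 0.] shift [2.6 0.  0.8]
1.2 -0.24 26 bar [-0.3 -0.7] turn [0. 0. 0.] shift [ 1.3 -0.   1.5]
scene [[345.7, 232.8], [341.5, 252.6], [340.9, 246.0]]
top [[310.0, 223.8], [332.4, 221.3], [321.5, 225.6]]
```

View pics/g4.png

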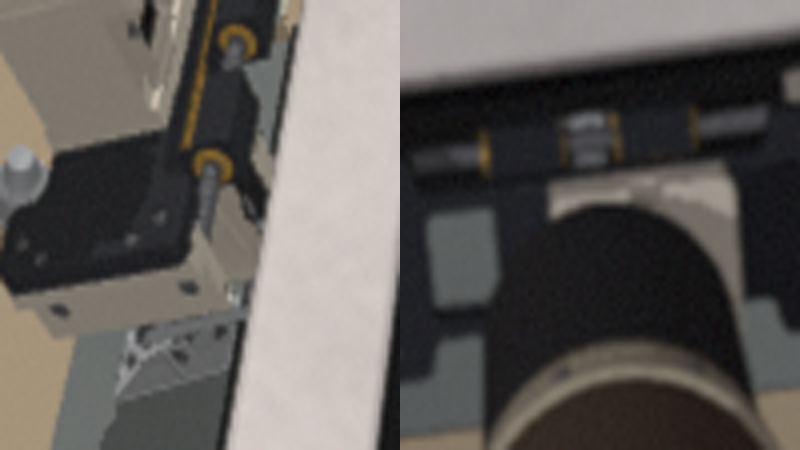

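The left crop shows the loop's wires leading up to the keeper under the light bar, and the gripper clear of the bar. The crossbar itself is hidden. I'll lower it behind the lip and watch the force.

Emit:
move_arm:
  rows: "0 0 0 -0.0012 0 0.0025 0.005;0 0 0 -0.001 0 0.0025 0.005;0 0 0 -0.001 0 0.0025 0.005;0 0 0 -0.001 0 0.0025 0.005;0 0 0 -0.0008 0 0.002 0.005;0 0 0 -0.0006 0 0.0018 0.005;0 0 0 0 0 0 0.005"

```text
t: 11.0
eef_pos: [0.6693, 0.0241, 0.1349]
ee_rot: [-3.141, 0.455, -3.062]
force: [-0.0, -1.3, 2.3]
width: 0.0143
gripper_force: 20.0
```

```bash
python3 - <<'E'
from plan import *
x,r,s=now();print(s['q'].round(2),s['force'],"ball k now",W2K(x+r.apply([.0003,-.0004,-.0238])),"want",ball(1.78,-.3))
plan([(1.6,-.29,26),(1.45,-.27,26),(1.3,-.25,26),(1.2,-.25,26)],[.3,-.4,-23.8],(r,x))
E
```

```text
[ 0.37  0.18 -0.72  0.5  -0.27 -2.31] [-0.00705352 -1.30080509  2.29693163] ball k now [ 1.53991385e+01 -1.57096297e-02  2.84562270e+01] want [14.72973308  0.         28.25174635]
1.6 -0.29 26 bar [5.6 0.5] turn [-0.1  0.1 -0.1] shift [4.1 0.1 1.2]
1.45 -0.27 26 bar [3.2 0.4] turn [0. 0. 0.] shift [2.9 0.  0.4]
1.3 -0.25 26 bar [ 1.1 -0. ] turn [0. 0. 0.] shift [ 2.6 -0.   0.8]
1.2 -0.25 26 bar [-0.4 -1.4] turn [0. 0. 0.] shift [1.3 0.  1.5]
```

Emit:
move_arm:
  rows: "0 0 0 0.002 0 0.0008 0.005;0 0 0 0.002 0 0.0008 0.005;0 0 0 0.0015 0 0.0004 0.005;0 0 0 0.0015 0 0.0004 0.005;0 0 0 0.0013 0 0.0004 0.005;0 0 0 0.0012 0 0.0004 0.005;0 0 0 0 0 0 0.005"

```text
t: 11.88
eef_pos: [0.6623, 0.0236, 0.1282]
ee_rot: [-3.141, 0.456, -3.062]
force: [1.6, -0.4, 4.9]
width: 0.0142
gripper_force: 20.0
```

```bash
python3 - <<'E'
from plan import *
x,r,s=now();print(s['q'].round(2),s['force'],"ball k now",W2K(x+r.apply([.0003,-.0004,-.0238])),"want",ball(1.3,-.25))
plan([(1.2,-.25,26),(1.15,-.25,26)],[.3,-.4,-23.8],(r,x))
E
```

```text
[ 0.36  0.18 -0.76  0.56 -0.23 -2.37] [ 1.56684566 -0.41870604  4.94609204] ball k now [5.79747416e+00 9.70840358e-03 2.70511471e+01] want [ 5.57666014  0.         27.59518961]
1.2 -0.25 26 bar [-0.4 -1.4] turn [-0.1  0.1 -0.1] shift [1.6 0.  1. ]
1.15 -0.25 26 bar [-1.1 -2.1] turn [0. 0. 0.] shift [0.6 0.  0.8]
```

Emit:
move_arm:
  rows: "0 0 0 0.0008 0 0.0005 0.005;0 0 0 0.0008 0 0.0005 0.005;0 0 0 0 0 0 0.005"

```text
t: 12.25
eef_pos: [0.6624, 0.0238, 0.128]
ee_rot: [-3.141, 0.458, -3.062]
force: [2.3, -3.0, 9.6]
width: 0.0145
gripper_force: 20.0
```

Emit:
move_arm:
  rows: "0 0 0 0.0008 0 0.0004 0.005;0 0 0 0.0006 0 0.0003 0.005;0 0 0 0 0 0 0.005"

```text
t: 12.62
eef_pos: [0.6623, 0.0238, 0.1278]
ee_rot: [-3.142, 0.46, -3.062]
force: [2.5, -3.8, 13.1]
width: 0.0141
gripper_force: 20.0
```

```bash
python3 - <<'E'
from plan import *
x,r,s=now();print(s['q'].round(2),s['force'],"ball k now",W2K(x+r.apply([.0003,-.0004,-.0238])),"want",ball(1.2,-.25))
E
```

```text
[ 0.35  0.17 -0.77  0.59 -0.22 -2.4 ] [ 2.47061401 -3.84401898 13.14192435] ball k now [ 5.42450315  0.25915655 26.74760721] want [ 4.07472532  0.         26.27577323]
```

Contact force is building against the wall (about 10 N along the keeper's +x), with the ball at keeper (5.4, 26.7). That matches the bar lying under the lip against the wall. I'll ease off, release and back away.

Emit:
move_arm:
  rows: "0 0 0 0 0 -0.0008 0.005;0 0 0 0 0 0 0.03;0 0 0 0 0 0 0.034;0 0 0 0 0 0 0.034;0 0 0 0 0 -0.006 0.034;0 0 0 0 0 -0.012 0.034;0 0 0 0.004 0 -0.018 0.034;0 0 0 0.008 0 -0.018 0.034"

```text
t: 13.62
eef_pos: [0.6248, 0.0209, 0.1694]
ee_rot: [-3.141, 0.455, -3.062]
force: [-0.1, 0.7, -0.1]
width: 0.034
gripper_force: 0.0
```

Emit:
move_arm:
  rows: "0 0 0 0.015 0 -0.015 0.02;0 2 0 0.02 0 -0.01 0.01;0 2 0 0.02 0 -0.01 0.005;0 2 0 0.02 0 -0.005 0;0 0 0 0.015 0 0 0;0 0 0 0 0 0 0"

```text
t: 14.38
eef_pos: [0.5252, 0.0128, 0.1688]
ee_rot: [-3.141, 0.35, -3.062]
force: [-0.3, 0.4, 0.2]
width: 0.0005
gripper_force: 0.0
```

```bash
python3 - <<'E'
from plan import *
x,r,s=now();print(s['q'].round(2),s['t'],s['width'],"tip k",W2K(x+r.apply([0,0,-.014])),np.degrees(r.as_euler("xyz")))
a=[]
for n,(u0,u1,v0,v1) in {"scene":(275,375,190,280),"top":(280,370,200,285)}.items():
    i,d=arm.grab_frame(n);np.savez(n+"3.npz",i=i,d=d);c=i[v0:v1,u0:u1];a.append(cv2.resize(c,(400,450),interpolation=cv2.INTER_CUBIC))
    for L in (1.2,1.3):print(n,L,proj(n,K2W(p[:3],[ball(L,-.24),tip(L,58),tip(L)])).round(1).tolist())
cv2.imwrite("pics/g5.png",np.hstack(a))
E
```

```text
[ 0.5  -0.07 -0.77  0.27 -0.56 -2.19] 14.375 0.0005241454740837863 tip k [-83.34192882   0.7643401  129.11142183] [-179.96824408   20.03990852 -175.42588389]
scene 1.2 [[336.2, 239.4], [294.5, 239.7], [299.2, 242.3]]
scene 1.3 [[336.5, 238.7], [296.3, 238.4], [300.7, 241.2]]
top 1.2 [[322.0, 228.9], [326.3, 268.2], [325.8, 264.1]]
top 1.3 [[321.9, 228.5], [326.1, 266.3], [325.6, 262.5]]
```

View pics/g5.png

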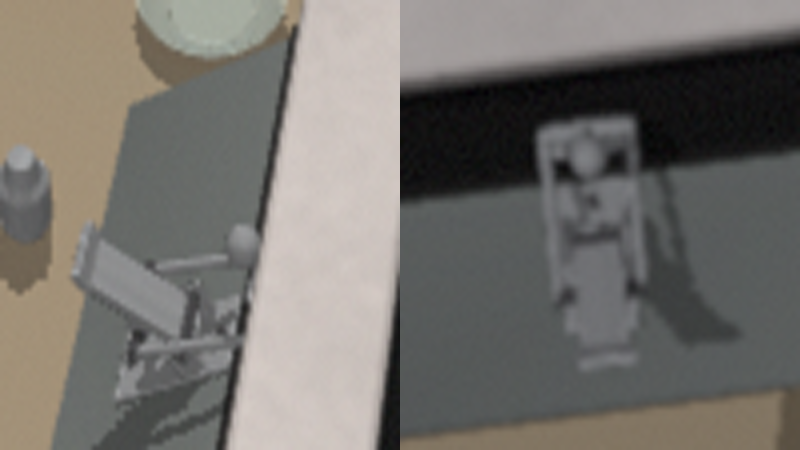

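The left crop shows the loop drawn to the keeper: ball at scene (335,238), top (322,230). The lever end at scene (296,241) puts the lever near 1.2, as predicted. Now plan the press with closed fingers.

```bash
cat > press.py <<'E'
from plan import *
def corner(L,r=50,h=3): return np.array([-48-r*np.cos(L)+h*np.sin(L),.0,r*np.sin(L)+h*np.cos(L)])
off=np.array([9.,0,-14.])
def go(pts,lean=20,start=None):
    x,r,s=now();Rp,Xp=r,x
    for k in pts:
        Ri=Rt(lean);X=K2W(p[:3],k)[0]-Ri.apply(off/1000)
        print(np.round(k,0),"turn",(Rp.inv()*Ri).as_rotvec(degrees=True).round(1),"shift",(Rp.inv().apply(X-Xp)*1000).round(1),"z",X[2].round(3));Rp,Xp=Ri,X
E
python3 - <<'E'
from press import *
go([(-40,0,110),(-40,0,90),(-51,0,49)]+[corner(L) for L in(1.2,1.1,1.,.9,.8,.7,.6,.5,.4,.3,.2,.1)])
E
```

```text
[-40   0 110] turn [-0.1  0.1 -0.1] shift [-54.3  -0.9   7.3] z 0.181
[-40   0  90] turn [0. 0. 0.] shift [-5.2  0.  19.3] z 0.165
[-51   0  49] turn [0. 0. 0.] shift [ 0.   0.  42.4] z 0.125
[-63.   0.  48.] turn [0. 0. 0.] shift [11.6 -0.   4.5] z 0.117
[-68.   0.  46.] turn [0. 0. 0.] shift [ 4.1 -0.   2.9] z 0.113
[-72.   0.  44.] turn [0. 0. 0.] shift [3.8 0.  3.3] z 0.108
[-77.   0.  41.] turn [0. 0. 0.] shift [3.4 0.  3.7] z 0.104
[-81.   0.  38.] turn [0. 0. 0.] shift [ 3. -0.  4.] z 0.099
[-84.   0.  35.] turn [0. 0. 0.] shift [2.6 0.  4.3] z 0.094
[-88.   0.  31.] turn [0. 0. 0.] shift [ 2.2 -0.   4.5] z 0.089
[-90.   0.  27.] turn [0. 0. 0.] shift [1.7 0.  4.7] z 0.084
[-93.   0.  22.] turn [0. 0. 0.] shift [1.2 0.  4.9] z 0.079
[-95.   0.  18.] turn [0. 0. 0.] shift [ 0.7 -0.   5. ] z 0.074
[-96.   0.  13.] turn [0. 0. 0.] shift [0.2 0.  5. ] z 0.069
[-97.   0.   8.] turn [0. 0. 0.] shift [-0.3 -0.   5. ] z 0.065
```

Emit:
move_arm:
  rows: "0 0 0 -0.02 0 0.002 0;0 0 0 -0.02 -0.001 0.003 0;0 0 0 -0.014 0 0.003 0;0 0 0 -0.005 0 0.013 0;0 0 0 0 0 0.015 0;0 0 0 0 0 0.015 0;0 0 0 0 0 0.017 0;0 0 0 0 0 0 0"

```text
t: 15.48
eef_pos: [0.6036, 0.0173, 0.1229]
ee_rot: [-3.139, 0.346, -3.062]
force: [0.3, 0.2, 0.4]
width: 0.0004
gripper_force: 0.0
```

```bash
python3 - <<'E'
from press import *
x,r,s=now();print(s['q'].round(2),s['force'],"corner k",W2K(x+r.apply(off/1000)))
go([corner(L) for L in(1.2,1.1,1.,.9)])
E
```

```text
[ 0.42  0.13 -0.69  0.28 -0.43 -2.14] [0.29226463 0.16006082 0.35894745] corner k [-53.99948892  -1.07573537  48.79623969]
[-63.   0.  48.] turn [-0.2 -0.2 -0.1] shift [8.7 1.1 3.5] z 0.117
[-68.   0.  46.] turn [0. 0. 0.] shift [ 4.1 -0.   2.9] z 0.113
[-72.   0.  44.] turn [0. 0. 0.] shift [3.8 0.  3.3] z 0.108
[-77.   0.  41.] turn [0. 0. 0.] shift [3.4 0.  3.7] z 0.104
```

Emit:
move_arm:
  rows: "0 0 0 0.0045 0.001 0.0018 0;0 0 0 0.0042 0 0.0017 0;0 0 0 0.0041 0 0.0029 0;0 0 0 0.0038 0 0.0033 0;0 0 0 0.0034 0 0.0037 0;0 0 0 0 0 0 0"

```text
t: 16.23
eef_pos: [0.5906, 0.0179, 0.1057]
ee_rot: [-3.141, 0.35, -3.062]
force: [-0.1, 1.2, 0.7]
width: 0.0006
gripper_force: 0.7
```

```bash
python3 - <<'E'
from press import *
x,r,s=now();print(s['q'].round(2),s['force'],"corner k",W2K(x+r.apply(off/1000)))
go([corner(L) for L in(.9,.8,.7,.6,.5,.4,.3,.2,.1)])
E
```

```text
[ 0.42  0.13 -0.76  0.33 -0.36 -2.21] [-0.1017124   1.17474709  0.66932018] corner k [-74.52247291   0.54598993  42.07972043]
[-77.   0.  41.] turn [-0.1  0.1 -0.1] shift [ 1.9 -0.5  1.6] z 0.104
[-81.   0.  38.] turn [0. 0. 0.] shift [ 3. -0.  4.] z 0.099
[-84.   0.  35.] turn [0. 0. 0.] shift [2.6 0.  4.3] z 0.094
[-88.   0.  31.] turn [0. 0. 0.] shift [ 2.2 -0.   4.5] z 0.089
[-90.   0.  27.] turn [0. 0. 0.] shift [1.7 0.  4.7] z 0.084
[-93.   0.  22.] turn [0. 0. 0.] shift [1.2 0.  4.9] z 0.079
[-95.   0.  18.] turn [0. 0. 0.] shift [ 0.7 -0.   5. ] z 0.074
[-96.   0.  13.] turn [0. 0. 0.] shift [0.2 0.  5. ] z 0.069
[-97.   0.   8.] turn [0. 0. 0.] shift [-0.3 -0.   5. ] z 0.065
```

Emit:
move_arm:
  rows: "0 0 0 0.0019 0 0.0016 0;0 0 0 0.003 0 0.004 0;0 0 0 0.0026 0 0.0043 0;0 0 0 0 0 0 0"

```text
t: 16.73
eef_pos: [0.587, 0.0175, 0.0935]
ee_rot: [-3.14, 0.35, -3.062]
force: [2.1, 0.0, 1.0]
width: -0.0
gripper_force: 1.2
```

```bash
python3 - <<'E'
from press import *
x,r,s=now();print(s['q'].round(2),s['force'],"corner k",W2K(x+r.apply(off/1000)))
i,d=arm.grab_frame("scene");c=i[190:290,265:365];cv2.imwrite("pics/g6.png",cv2.resize(c,(500,500),interpolation=cv2.INTER_CUBIC))
E
```

```text
[ 0.42  0.15 -0.8   0.38 -0.32 -2.25] [2.05535404 0.02308521 0.95868058] corner k [-84.42521427   0.50861198  34.22373053]
```

View pics/g6.png

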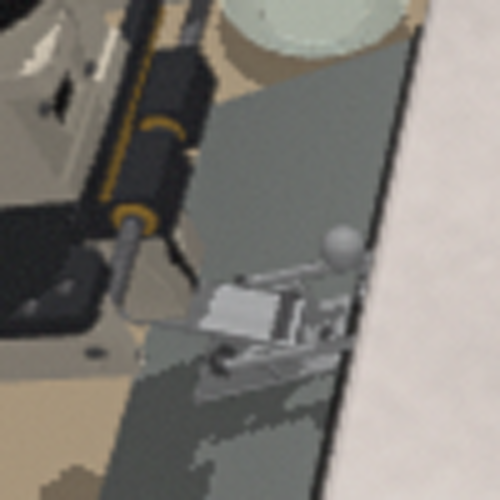

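The lever is going down under the fingers, and the ball at scene (333,239) shows the loop staying hooked. I'll carry on.

Emit:
move_arm:
  rows: "0 0.5 0 0.0024 0 0.0046 0;0 0.5 0 0.0019 0 0.0048 0;0 0.5 0 0.0014 0 0.005 0;0 0 0 0 0 0 0"

```text
t: 17.27
eef_pos: [0.5857, 0.017, 0.0773]
ee_rot: [-3.14, 0.322, -3.063]
force: [0.6, 0.3, 1.1]
width: 0.0007
gripper_force: 0.6
```

```bash
python3 - <<'E'
from press import *
x,r,s=now();print(s['q'].round(2),s['force'],"front corner k",W2K(x+r.apply(off/1000)),"back",W2K(x+r.apply([-.0095,0,-.014])))
go([corner(L) for L in(.3,.2,.1)],18.5)
E
```

```text
[ 0.42  0.18 -0.78  0.34 -0.33 -2.22] [0.56467734 0.32097576 1.05881578] front corner k [-94.36008094   0.1027816   21.86123181] back [-7.66282859e+01  6.29715132e-02  1.65856407e+01]
[-95.   0.  18.] turn [-0.1 -0.1 -0.1] shift [-0.7 -0.   4.2] z 0.074
[-96.   0.  13.] turn [0. 0. 0.] shift [0.1 0.  5. ] z 0.069
[-97.   0.   8.] turn [0. 0. 0.] shift [-0.4 -0.   5. ] z 0.064
```

Emit:
move_arm:
  rows: "0 0 0 0 0 0.004 0;0 0 0 0 0 0.004 0;0 0 0 0 0 0.003 0;0 0 0 0 0 0 0"

```text
t: 17.77
eef_pos: [0.5895, 0.0174, 0.0675]
ee_rot: [-3.14, 0.323, -3.062]
force: [0.4, 0.4, -0.6]
width: 0.0007
gripper_force: 0.0
```

```bash
python3 - <<'E'
from press import *
x,r,s=now();print(s['q'].round(2),s['force'],"front corner k",W2K(x+r.apply(off/1000)),"back",W2K(x+r.apply([-.0095,0,-.014])))
E
```

```text
[ 0.41  0.2  -0.8   0.38 -0.29 -2.25] [ 0.42004798  0.40248963 -0.57318922] front corner k [-96.9313294    0.14610148  11.56579225] back [-79.19251898   0.11149089   6.31380145]
```

No contact force now, so the lever has probably snapped down. I'll retreat and look.

Emit:
move_arm:
  rows: "0 0 0 0 0 -0.01 0;0 0 0 0 0 -0.02 0;0 0 0 0.005 0 -0.025 0;0 0 0 0.02 0 -0.03 0;0 0 0 0.03 0 -0.03 0;0 0 0 0.03 0 -0.03 0;0 0 0 0 0 0 0"

```text
t: 18.65
eef_pos: [0.4623, 0.008, 0.1809]
ee_rot: [3.139, 0.328, -3.062]
force: [0.1, 0.6, 0.2]
width: 0.0009
gripper_force: 0.0
```

```bash
python3 - <<'E'
from press import *
print(now()[2]['t'])
a=[]
for n,(u0,u1,v0,v1) in {"scene":(275,375,190,280),"top":(280,370,200,285)}.items():
    i,d=arm.grab_frame(n);c=i[v0:v1,u0:u1];a.append(cv2.resize(c,(400,450),interpolation=cv2.INTER_CUBIC))
    Y=W2K(cloud(n,d).reshape(-1,3)).reshape(480,640,3);m=(abs(Y[...,1])<9)&(Y[...,0]>-104)&(Y[...,0]<-75)&(Y[...,2]>-12)&(Y[...,2]<80)
    print(n,"handle heights",[(int(q),np.median(Y[m&(abs(Y[...,0]-q)<3)][:,2]).round(1)) for q in(-104,-100,-95,-90,-85,-80) if (m&(abs(Y[...,0]-q)<3)).any()])
    m=(abs(Y[...,1])<7)&(abs(Y[...,0])<14)&(Y[...,2]>15)&(Y[...,2]<60)
    if m.any(): print("ball pts",np.median(Y[m],0).round(1),Y[m].max(0).round(1))
cv2.imwrite("pics/g7.png",np.hstack(a))
E
```

```text
18.65
scene handle heights [(-104, np.float64(4.7)), (-100, np.float64(3.5)), (-95, np.float64(1.8)), (-90, np.float64(1.8)), (-85, np.float64(1.2)), (-80, np.float64(1.5))]
ball pts [-3.2 -1.6 31.1] [ 2.1  6.3 36.2]
top handle heights [(-104, np.float64(4.6)), (-100, np.float64(4.4)), (-95, np.float64(2.7)), (-90, np.float64(2.5)), (-85, np.float64(2.2)), (-80, np.float64(2.6))]
ball pts [-2.5  0.5 33.3] [ 1.6  6.8 40.1]
```

View pics/g7.png

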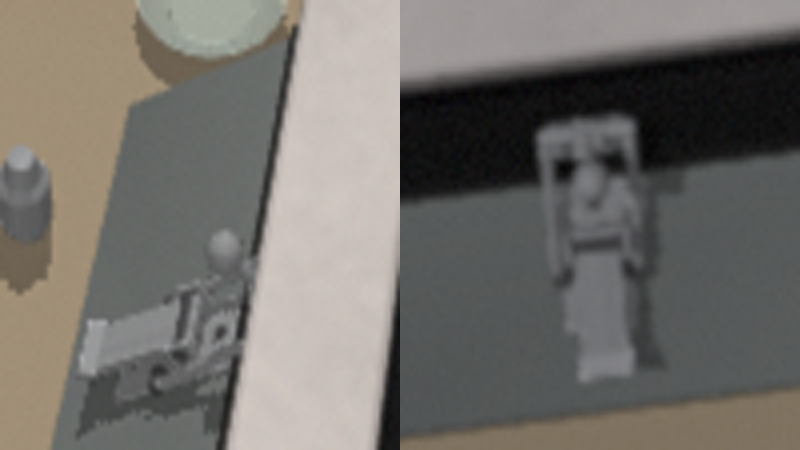

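The lever lies flat, with its upper side about 2 mm above the pivot line along its whole length. The loop is taut on the keeper, with the ball where the hooked, closed position puts it. The objects in view (dish, front objective) are in place, so I'm handing in.

```bash
python3 -c "
from station import arm
print(arm.job_done())"
```

```text
the job is handed in; nothing more can be done
None
```

The draw latch is fastened: in the last pictures the loop is on the keeper and the lever lies flat by itself, handed in at about 18.7 s with the robot clear. I steered by the fingertips as the camera's depth showed them, about 22 mm further back than the stated tool geometry. I did not take a final full-frame check of the boxes, bottle and lid-top items; the dish and front objective were in place.

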